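# Relays from the rail to the tester, in rail order

## Task

The rail section on the bench comes out of a control cabinet and carries four plug-in relays in a row. Move all four into the relay tester, in the same order as they stand on the rail counted from its earth terminal, so that each test result can be matched to its socket: the relay next to the earth terminal goes into the tester's socket next to the switch panel, and so on down the row. Plug each one fully home, upright, and leave them standing there.

Things in the scene. Friction and masses are not known exactly. Their poses are not given: they have to be found in the camera images.
- coil_relay (a point): Plug-in relay, clear square cover showing a copper coil, black base; 34 x 34 mm, 56 mm high. Plug below: 12 mm in diameter, 12 mm long, tapering to 6 mm at the tip. 90 g, lifts out freely. Point: centre of the case, 28 mm above its underside; z up, x along the rail at the start. Grip the case half-way up, across the row (y).
- dial_relay (a point): Plug-in timer relay, square ivory case with a round white dial on top; 33 x 33 mm, base 34, 58 mm high, its grey knob 6 mm more. Plug below: 12 mm in diameter, 12 mm long, tapering to 6 mm at the tip. 90 g, lifts out freely. Point: centre of the case, 29 mm above its underside; z up, x along the rail at the start. Grip the case half-way up, across the row (y).
- finned_relay (a point): Plug-in solid-state relay, square black case with aluminium cooling fins on top; 34 x 34 mm, 56 mm high. Plug below: 12 mm in diameter, 12 mm long, tapering to 6 mm at the tip. 90 g, lifts out freely. Point: centre of the case, 28 mm above its underside; z up, x along the rail at the start. Grip the case half-way up, across the row (y).
- can_relay (a point): Plug-in relay in a round aluminium can, 32 mm in diameter, base 34 mm, 52 mm high. Plug below: 12 mm in diameter, 12 mm long, tapering to 6 mm at the tip. 90 g, lifts out freely. Point: centre of the case, 26 mm above its underside; z up, x along the rail at the start. Grip the case half-way up, across the row (y).
- socket_coil: Fixed grey socket on the rail that holds the clear-cover relay at the start; all four are alike (41 mm along the rail, 95 mm across, 50 mm apart centre to centre), their order varies. Origin: centre of its underside; x along the rail, z up. Its top, where the relay's case rests, is 28 mm above the origin; plug hole 20 mm wide, 16 mm deep.
- socket_dial: Fixed grey socket on the rail that holds the dial relay at the start; all four are alike (41 mm along the rail, 95 mm across, 50 mm apart centre to centre), their order varies. Origin: centre of its underside; x along the rail, z up. Its top, where the relay's case rests, is 28 mm above the origin; plug hole 20 mm wide, 16 mm deep.
- socket_finned: Fixed grey socket on the rail that holds the finned relay at the start; all four are alike (41 mm along the rail, 95 mm across, 50 mm apart centre to centre), their order varies. Origin: centre of its underside; x along the rail, z up. Its top, where the relay's case rests, is 28 mm above the origin; plug hole 20 mm wide, 16 mm deep.
- socket_can: Fixed grey socket on the rail that holds the round can relay at the start; all four are alike (41 mm along the rail, 95 mm across, 50 mm apart centre to centre), their order varies. Origin: centre of its underside; x along the rail, z up. Its top, where the relay's case rests, is 28 mm above the origin; plug hole 20 mm wide, 16 mm deep.
- earth_terminal: Fixed earth terminal at one end of the rail, near or far: ivory block with four large brass screws and a copper bar on top, 16 mm along the rail, 62 mm across, 42 mm high (the other end has only a thin low black end stop). Origin: centre of its underside, 32, 82, 132 and 182 mm from the sockets' centres; x along the rail.
- tester: Fixed dark grey box 290 x 110 mm, four black sockets along its top, 45 mm above the origin (underside centre). x: along the row, away from the black switch panel (rocker, knob, two posts, up to 14 mm above the top). Plug holes, 20 mm wide, 18 mm deep, at y = 0, x = -60 (first), -4, 52, 108 mm. Fully home: the case's underside rests on the top; any turn about the upright axis is good.
Not all that is in view belongs to the job. Leave any green look-alike of the part that bears finned_relay alone.

How it is judged:
By the outcome, as a careful person would: the job done as asked, in the order asked, and still so for the second after the job is handed in, with the robot touching nothing.
It also fails if it takes over 102 s, if anything falls off the work surface, if the arm or the gripper's body presses on something with over 40 N, if the wrist force passes 120 N, or if a joint passes its speed limit or range.

## Robot

A 6-joint arm with a two-finger parallel gripper is mounted at the origin on a cart in front of the work surface, level with it; the furniture and walls round the work are solid. World frame = base frame: x ahead of the robot, y to its left, z up, the work surface at z = 0. Lengths are in m, angles in rad, forces in N, time in s.
With the tool pointing down it reaches from about 0.425 to 0.925 m from the base axis. Payload 12.5 kg.
Tool frame: the origin (TCP) lies midway between the tips of the shut fingers; the grasp point (between the pads) lies 19 mm behind it; z points along the fingers, y is the direction in which the jaws open and shut (so a half turn about z gives the same grasp; the last joint's range is limited). The gripper opens to 85 mm and grips with 20 to 120 N. Pads are 22 mm wide; open, the fingers measure 114 mm over their backs; the gripper's body (76 mm by 85 mm) begins 54 mm behind the grasp point. The pads swing forward as they close: fully open they stand 13 mm farther back than shut.
Start: joints at [-1.237, 0.491, 1.559, -0, 1.092, -0.106], TCP at [0.266, -0.566, 0.231] pointing down, gripper open.
Joint ranges: [-3.1, 3.1], [-0.84, 2.19], [0.05, 2.79], [-1.13, 4.28], [0.06, 2.93], [-2.69, 2.69]. Speed limits (rad/s): [2.22, 2.22, 2.79, 3.14, 3.14, 3.14].

## Interface

Orientations are given as a rotation vector (axis times angle).
In Python, from bench import state, grab_frame, camera_info, finish_job gives the robot as it stands. The module is installed in compiled form; this text tells all that it offers.
- The arm moves only by the tool servo_tool, never from a script. Its argument "steps" is a list of rows, each a list of 5 numbers: the closure, from 0 (fully open) to 1 (shut), then the shift along the tool's x, y, z in cm, then the turn about the tool's z in rad. A call has 1 to 12 rows; each row is the pose to reach, as a shift and turn from the pose commanded when the call began, along the tool's axes at that moment; what a row does not reach only later rows make up. A row lasts 1/12 s, in which the tool goes at most 41.7 mm and 7.16 degrees, less where a joint would pass 70% of its speed; a pose out of reach is approached as far as the arm can. A call with a gripper value outside its range is refused whole. The fingers move at their own pace and stop on an object; the grip force is fixed at half the most. Time passes only in rows, so rows that repeat a pose let the fingers close. It gives the time, the measured TCP pose, the force and the opening at its end, in the units of the state.
- state(): the state, without advancing time (a new reading comes with each control period).
- grab_frame(name): name is "scene" or "side" or "wrist"; returns (picture, depth): 480x640x3 uint8, blue, green, red; 480x640 float32, m along the optical axis (not along the pixel's ray), 0 where there is no reading.
- camera_info(name): a dict with "fx", "fy", "cx", "cy" (pixels), "D" ([k1, k2, p1, p2, k3] as OpenCV has them; the pictures are not rectified), "T" (4x4, takes a point from camera to world coordinates). Camera axes: x right, y down, z forward; pixel columns grow to the right and rows downward; lengths in m; the calibration is good to about 2 mm. A picture is of the moment at which its call begins: read the wrist's pose just before it. camera_info takes no time and is no camera call; for the wrist camera it gives the pose at the moment of the call.
- finish_job(): hands the job in, once; it reports no verdict.
The state is a dict: "t": time; "q": joint angles; "joint_vel": joint speeds; "effort": joint torques, N m; "tool_pos": TCP position; "tool_rot": TCP orientation; "force": force on the tool from outside, world axes, zero at the start; "wrist_torque": the same for the moment, N m; "width": finger opening in m.
Only numpy, scipy, OpenCV 4.12 (cv2) and the standard library are available. Lean on these libraries where they do the work, as an engineer would, in place of code of your own. Each camera call takes 0.05 s, during which the arm holds its last target.

## Working session

There is one attempt and no reset: what is moved stays moved. The work goes in short steps, Python scripts to look and compute and a tool call to move; the robot and the scene stay as the last step left them, time stands still between calls to the robot, and variables do not carry over. Pictures are saved under pics/ and viewed, and the job is handed in when it is done.

Besides the shell and the picture viewer there is one more tool, called after "Request:" as a command line: name --pt "numbers of a row" for each row, then --argument value for the rest. servo_tool: Moves the arm, as the interface text tells. Its arguments: {"type":"object","properties":{"steps":{"type":"array"}},"required":["steps"]}

```bash
mkdir -p pics
cat > h.py <<'E'
import numpy as np, cv2
from bench import state, grab_frame, camera_info, finish_job
def save(n,f):
    p,d=grab_frame(n); i=camera_info(n); cv2.imwrite(f'pics/{f}.png',p); np.savez(f'pics/{f}.npz',p=p,d=d,T=i['T'],K=[i['fx'],i['fy'],i['cx'],i['cy']],D=i['D'])
    return p,d,i
def world(f):
    z=np.load(f'pics/{f}.npz'); d=z['d']; fx,fy,cx,cy=z['K']
    K=np.array([[fx,0,cx],[0,fy,cy],[0,0,1]])
    v,u=np.mgrid[0:480,0:640]; uv=np.stack([u,v],-1).reshape(-1,1,2).astype(np.float64)
    n=cv2.undistortPoints(uv,K,z['D']).reshape(480,640,2)
    P=np.dstack([n[...,0]*d,n[...,1]*d,d]); T=z['T']
    W=P@T[:3,:3].T+T[:3,3]; W[d==0]=np.nan
    return z['p'],W
E
python3 - <<'E'
from h import *
s=state(); print(s['t'],s['tool_pos'],s['tool_rot'],s['width'])
for n in ['scene','side','wrist']:
    save(n,n+'0')
print(state()['t'])
E
```

```text
0.0 [ 0.26602319 -0.56529206  0.23071658] [-3.06481893e+00 -6.84977904e-01  1.78284564e-04] 0.08551416582635107
0.15
```

View pics/scene0.png

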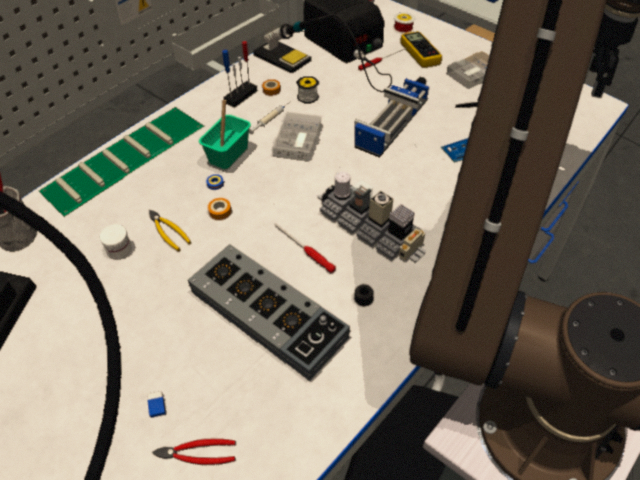

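View pics/side0.png

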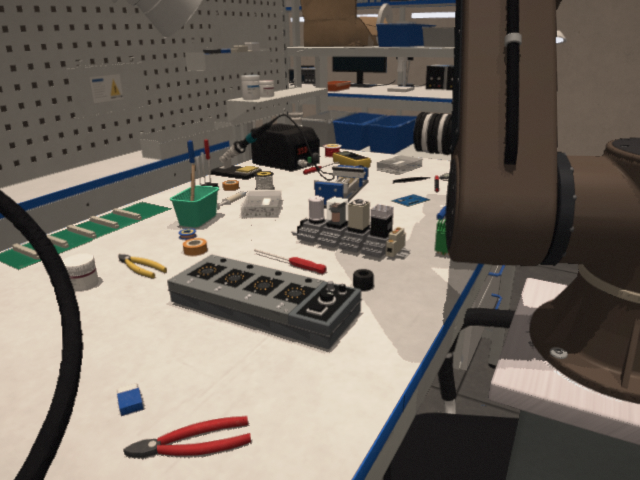

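View pics/wrist0.png

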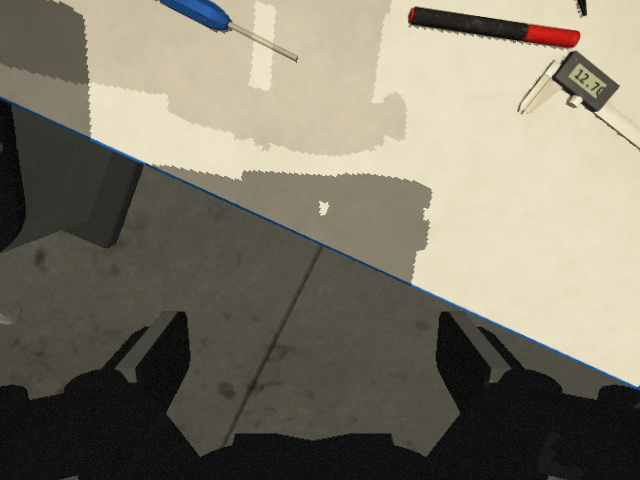

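The rail runs from (330,190) to (415,245) in the scene view. The ivory block at its near end, about (412,240), looks like the earth terminal. I'll enlarge to check that and measure.

Run:
```python
from h import *
p,W=world('scene0')
a=cv2.resize(p[160:270,310:440],None,fx=5,fy=5,interpolation=cv2.INTER_CUBIC)
cv2.imwrite('pics/crop1.png',a)
for n,(u,v) in dict(can=(343,178),coil=(360,192),dial=(381,198),fin=(402,213),earth=(412,236),t1=(294,318),t4=(222,269)).items():
    print(n,W[v,u].round(4))
# tester top mask
def fit(m,name):
    pts=W[m][:,:2].astype(np.float32); r=cv2.minAreaRect(pts); print(name,len(pts),r,np.nanmedian(W[m][:,2]))
u,v=np.meshgrid(np.arange(640),np.arange(480))
m=(abs(W[...,2]-.045)<.006)&(u>185)&(u<352)&(v>235)&(v<375); 
n,l,st,_=cv2.connectedComponentsWithStats(m.astype(np.uint8)); k=1+np.argmax(st[1:,4]); fit(l==k,'tester')
m=(W[...,2]>.075)&(W[...,2]<.12)&(u>315)&(u<430)&(v>165)&(v<265)
n,l,st,_=cv2.connectedComponentsWithStats(m.astype(np.uint8))
for k in range(1,n):
    if st[k,4]>30: fit(l==k,k); print(st[k])
```

```text
can [ 0.5705 -0.1422  0.0871]
coil [ 0.5177 -0.1298  0.092 ]
dial [ 0.4731 -0.1372  0.0998]
fin [ 0.4233 -0.1376  0.0929]
earth [ 0.3951 -0.1389  0.0469]
t1 [0.4458 0.1398 0.0373]
t4 [0.6207 0.1473 0.0353]
tester 8275 ((0.5038386583328247, 0.15023016929626465), (0.2941150665283203, 0.11394474655389786), 1.9142646789550781) 0.044653581353686356
1 188 ((0.575232207775116, -0.14279332756996155), (0.03075062483549118, 0.031794507056474686), 52.25419235229492) 0.08556304785020064
[334 172  16  15 188]
2 311 ((0.5253051519393921, -0.14320306479930878), (0.03724971413612366, 0.03518170118331909), 89.51860046386719) 0.08829938764139267
[350 180  23  21 311]
3 351 ((0.4742740988731384, -0.1403743326663971), (0.03692441061139107, 0.0348336324095726), 88.80487060546875) 0.09149681992249392
[369 191  25  24 351]
4 368 ((0.4253254234790802, -0.14029590785503387), (0.039207689464092255, 0.03665953874588013), 89.46316528320312) 0.08695902304143455
[389 204  26  25 368]
```

View pics/crop1.png

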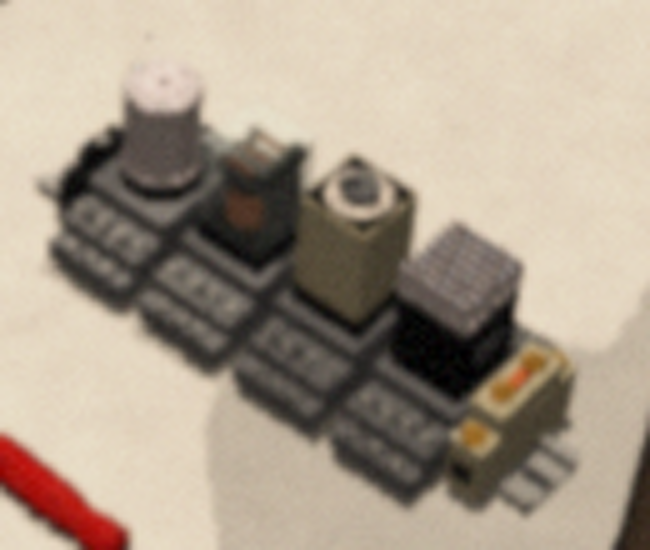

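The crop confirms it: the ivory block with brass screws and a copper bar is at the near end, about (412,240) in scene. From the earth terminal the order is finned (402,215), dial (380,200), coil (360,190), can (343,180). All tops match the stated sizes if the socket tops are at z≈0.036. No green look-alike sits in the row. I'll move over the rail for a wrist view.

Request:
servo_tool --pt "0 36.5 -29.7 -6 0.44" --pt "0 36.5 -29.7 -6 0.44" --pt "0 36.5 -29.7 -6 0.44" --pt "0 36.5 -29.7 -6 0.44" --pt "0 36.5 -29.7 -6 0.44" --pt "0 36.5 -29.7 -6 0.44" --pt "0 36.5 -29.7 -6 0.44" --pt "0 36.5 -29.7 -6 0.44" --pt "0 36.5 -29.7 -6 0.44" --pt "0 36.5 -29.7 -6 0.44" --pt "0 36.5 -29.7 -6 0.44" --pt "0 36.5 -29.7 -6 0.44"

```text
t: 1.15
tool_pos: [0.4711, -0.1377, 0.292]
tool_rot: [-3.141, -0.003, -0.002]
force: [-0.2, -0.7, -0.2]
width: 0.0856
```

Run:
```python
from h import *
s=state(); print(s['t'],s['tool_pos'],s['tool_rot'],s['width'],s['q'])
p,d,i=save('wrist','w1'); print(i['T'])
```

```text
1.15 [ 0.47113976 -0.13765988  0.29199411] [-3.14127170e+00 -3.28998566e-03 -1.65509015e-03] 0.0856154937994428 [-4.19316483e-01  2.34711576e-01  1.79360724e+00  8.04071189e-04
  1.11244204e+00  1.14902968e+00]
[[ 2.51641438e-03 -9.63786965e-01 -2.66661496e-01  5.38009305e-01]
 [-9.99996750e-01 -2.53470414e-03 -2.75598053e-04 -1.36240081e-01]
 [-4.10290189e-04  2.66661323e-01 -9.63790211e-01  4.34850542e-01]
 [ 0.00000000e+00  0.00000000e+00  0.00000000e+00  1.00000000e+00]]
```

View pics/w1.png

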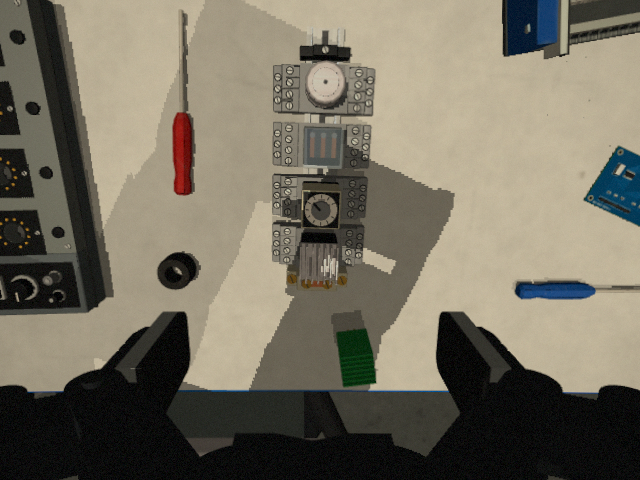

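The wrist view shows the row: can (325,83), coil (323,147), dial (320,208), finned (319,262), then the earth terminal's brass screws (318,282). The green look-alike (355,355) lies on the bench and stays where it is. I'll fit the tops.

Run:
```python
from h import *
p,W=world('w1')
u,v=np.meshgrid(np.arange(640),np.arange(480))
def go(n,u0,u1,v0,v1,z0,z1):
    m=(u>=u0)&(u<u1)&(v>=v0)&(v<v1)&(W[...,2]>z0)&(W[...,2]<z1)
    q=W[m]; lo=np.percentile(q,1,axis=0);hi=np.percentile(q,99,axis=0)
    print(n,len(q),'mid',((lo+hi)/2).round(4),'size',(hi-lo).round(4),cv2.minAreaRect(q[:,:2].astype(np.float32))[2], 'zmed',np.median(q[:,2]).round(4))
go('can',295,355,55,115,.083,.1)
go('coil',295,355,120,175,.085,.1)
go('dial',295,345,175,238,.089,.097)
go('dialknob',295,345,175,238,.0972,.11)
go('fin',290,350,230,295,.086,.1)
for a,b in [(60,115),(120,170),(175,220),(222,265)]:
    go('sock',270,380,a,b,.025,.042)
go('green',325,385,305,390,.01,.08)
go('bench',150,250,200,400,-.02,.02)
go('tester',0,105,0,320,.04,.05)
go('earth',285,360,266,300,.04,.06)
```

```text
can 1355 mid [ 0.5752 -0.1456  0.0874] size [0.0293 0.0287 0.0047] 2.2646358013153076 zmed 0.0876
coil 1679 mid [ 0.5256 -0.1443  0.0914] size [0.0321 0.032  0.0038] 89.766845703125 zmed 0.0916
dial 1253 mid [ 0.4761 -0.1427  0.0934] size [0.0325 0.0324 0.0052] 89.71354675292969 zmed 0.094
dialknob 290 mid [ 0.4759 -0.1427  0.0997] size [0.0144 0.014  0.0036] 11.955610275268555 zmed 0.0997
fin 548 mid [ 0.4262 -0.1413  0.0898] size [0.0336 0.0338 0.0066] 88.30980682373047 zmed 0.0914
sock 2671 mid [ 0.5754 -0.1457  0.0317] size [0.0418 0.0762 0.0116] 88.2796630859375 zmed 0.0286
sock 1938 mid [ 0.5256 -0.1443  0.0315] size [0.0405 0.0767 0.0112] 88.23011016845703 zmed 0.0283
sock 1858 mid [ 0.4763 -0.1426  0.0321] size [0.0406 0.0771 0.0125] 88.23604583740234 zmed 0.0282
sock 1649 mid [ 0.427  -0.1413  0.0327] size [0.0399 0.0766 0.0139] 88.37372589111328 zmed 0.0282
green 1862 mid [ 0.3092 -0.1805  0.0417] size [0.0369 0.035  0.0548] 7.702305316925049 zmed 0.0634
bench 15454 mid [ 0.3536 -0.0114  0.0055] size [0.2273 0.1089 0.0146] 87.878173828125 zmed 0.0001
tester 18044 mid [0.4987 0.1306 0.045 ] size [0.2744 0.0754 0.0084] 1.020034909248352 zmed 0.0453
earth 395 mid [ 0.3942 -0.1401  0.0468] size [0.0157 0.0393 0.0123] 84.27458953857422 zmed 0.0501
```

Request:
servo_tool --pt "0 4 -28.8 -2 0" --pt "0 4 -28.8 -2 0" --pt "0 4 -28.8 -2 0" --pt "0 4 -28.8 -2 0" --pt "0 4 -28.8 -2 0" --pt "0 4 -28.8 -2 0" --pt "0 4 -28.8 -2 0" --pt "0 4 -28.8 -2 0" --pt "0 4 -28.8 -2 0" --pt "0 4 -28.8 -2 0"

```text
t: 2.03
tool_pos: [0.5098, 0.1462, 0.3109]
tool_rot: [3.141, 0.001, -0.001]
force: [-0.4, -0.5, 0.6]
width: 0.0855
```

Run:
```python
from h import *
s=state(); print(s['t'],s['tool_pos'],s['tool_rot'])
p,d,i=save('wrist','w2'); 
p,W=world('w2')
g=cv2.medianBlur(cv2.cvtColor(p,cv2.COLOR_BGR2GRAY),3)
m=(abs(W[...,2]-.045)<.006)
n,l,st,_=cv2.connectedComponentsWithStats(m.astype(np.uint8)); k=1+np.argmax(st[1:,4])
print(cv2.minAreaRect(W[l==k][:,:2].astype(np.float32)),st[k])
# deep holes
h=(W[...,2]<.038)&(W[...,2]>.015)
n,l,st,c=cv2.connectedComponentsWithStats(h.astype(np.uint8))
for k in range(1,n):
    if st[k,4]>40: print(st[k],np.median(W[l==k],axis=0).round(4))
```

```text
2.0333 [0.50977712 0.14624634 0.31091464] [ 3.14112610e+00  6.86157814e-04 -1.16017183e-03]
((0.5029705166816711, 0.14975859224796295), (0.2898457944393158, 0.11045820266008377), 1.394858956336975) [  244    47   123   293 30163]
[296  82  21  23 380] [0.6116 0.1527 0.0285]
[588  90  52  13 567] [ 0.6064 -0.1385  0.0276]
[ 554  108   86   46 2487] [ 0.5757 -0.1201  0.0282]
[  0 110  39  58 519] [0.564  0.4394 0.0317]
[298 144  20  21 327] [0.5543 0.151  0.0284]
[447 158  21  70 565] [ 0.5183 -0.0059  0.0162]
[ 543  160   97   45 2115] [ 0.5283 -0.1163  0.0278]
[300 202  20  19 273] [0.4966 0.1492 0.0284]
[ 535  208  101   44 2109] [ 0.4821 -0.1176  0.0277]
[ 528  253   95   60 2308] [ 0.4275 -0.1148  0.0278]
[302 256  19  16 233] [0.4391 0.1483 0.0285]
[419 283  34  32 739] [0.3978 0.0104 0.0255]
[577 352  45  39 693] [ 0.3217 -0.1675  0.0267]
```

View pics/w2.png

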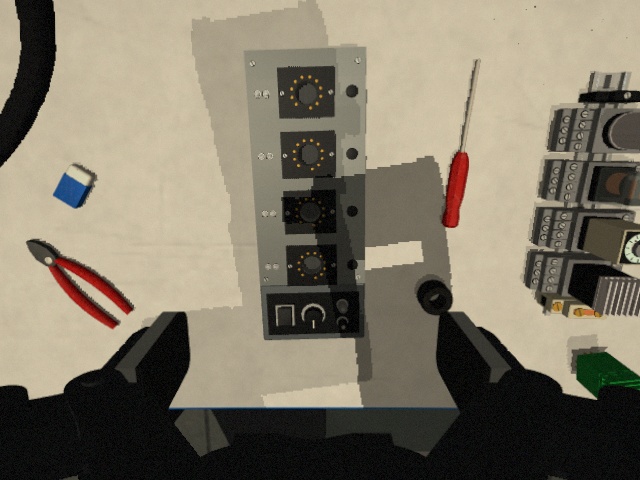

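The tester holes, first to last, fit at about (.443,.1483), (.499,.1497), (.555,.1510) and (.611,.1524), which agrees with the hole depths seen at (312,264), (310,212), (308,154) and (306,93). The switch panel is at (312,313), on the near side. Now the finned relay: go above it first.

Request:
servo_tool --pt "0 -8.35 28.8 14 0.03" --pt "0 -8.35 28.8 14 0.03" --pt "0 -8.35 28.8 14 0.03" --pt "0 -8.35 28.8 14 0.03" --pt "0 -8.35 28.8 14 0.03" --pt "0 -8.35 28.8 14 0.03" --pt "0 -8.35 28.8 14 0.03" --pt "0 -8.35 28.8 14 0.03" --pt "0 -8.35 28.8 14 0.03" --pt "0 -8.35 28.8 14 0.03" --pt "0 -8.35 28.8 14 0.03"

```text
t: 3.0
tool_pos: [0.4261, -0.1421, 0.1716]
tool_rot: [3.141, -0.051, 0.0]
force: [0.5, -0.5, 0.2]
width: 0.0852
```

```bash
cat >> h.py <<'E'
from scipy.spatial.transform import Rotation as R
def shift(x,y,z):
    s=state(); r=R.from_rotvec(s['tool_rot'])
    return (r.inv().apply(np.array([x,y,z])-s['tool_pos'])*100).round(2), r.as_matrix()[:,0].round(3)
E
python3 -c "
from h import *
print(shift(.4265,-.1415,.042),state()['tool_pos'])"
```

```text
(array([ 0.04, -0.06, 12.96]), array([ 0.999, -0.033,  0.   ])) [ 0.4260969  -0.14208019  0.17158603]
```

Request:
servo_tool --pt "0 0.05 0 4 0" --pt "0 0.05 0 8 0" --pt "0 0.05 0 11 0" --pt "0 0.05 0 12.9 0" --pt "0 0.05 0 12.9 0" --pt "0 0.05 0 12.9 0" --pt "1 0.05 0 12.9 0" --pt "1 0.05 0 12.9 0" --pt "1 0.05 0 12.9 0" --pt "1 0.05 0 12.9 0" --pt "1 0.05 0 12.9 0" --pt "1 0.05 0 12.9 0"

```text
t: 4.0
tool_pos: [0.4273, -0.1416, 0.0433]
tool_rot: [3.14, -0.048, 0.003]
force: [-0.7, 1.1, 11.3]
width: 0.0333
```

Request:
servo_tool --pt "1 0 0 0 0" --pt "1 0 0 0 0" --pt "1 0 0 0 0" --pt "1 0 0 0 0"

```text
t: 4.33
tool_pos: [0.4273, -0.1416, 0.0433]
tool_rot: [3.14, -0.048, 0.003]
force: [-1.4, 2.0, 11.4]
width: 0.0335
```

Run:
```python
from h import *
save('wrist','w3');s=state();print(s['tool_pos'],s['width'],s['force'])
```

```text
[ 0.42731237 -0.14154884  0.04330728] 0.03346122946179787 [-0.48005415  1.96078844 12.16939178]
```

View pics/w3.png

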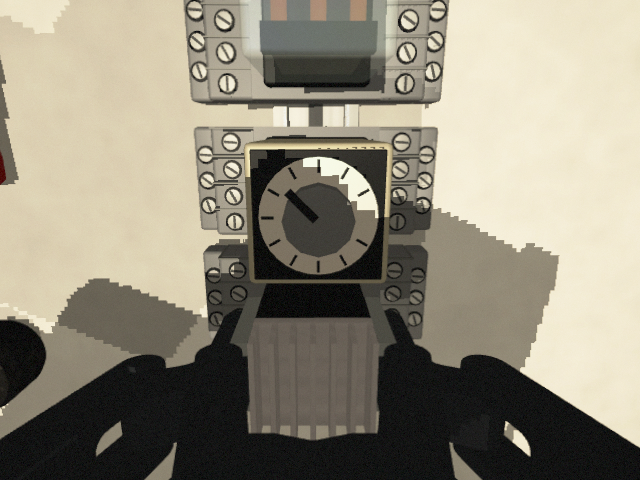

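The relay is gripped: width 33.5 mm and the finned top sits centred between the pads at (315,375). The 11 N is the fingers pressing down as they swing closed. Lift.

Request:
servo_tool --pt "1 0 0 -2 0" --pt "1 0 0 -5 0" --pt "1 0 0 -9 0" --pt "1 0 0 -11 0" --pt "1 0 0 -11 0"

```text
t: 4.8
tool_pos: [0.4283, -0.142, 0.1564]
tool_rot: [3.138, -0.047, 0.01]
force: [-0.1, 0.6, -1.7]
width: 0.0332
```

Run:
```python
from h import *
print(shift(.443,.1483,.12),state()['force'],state()['width'])
```

```text
(array([  0.57, -29.07,   3.55]), array([ 1.   , -0.03 ,  0.007])) [-0.08156516  0.55736594 -1.69282974] 0.03324319298024513
```

Request:
servo_tool --pt "1 0.5 -29.1 0 0" --pt "1 0.5 -29.1 0 0" --pt "1 0.5 -29.1 0 0" --pt "1 0.5 -29.1 0 0" --pt "1 0.5 -29.1 0 0" --pt "1 0.5 -29.1 0 0" --pt "1 0.5 -29.1 0 0" --pt "1 0.5 -29.1 0 0" --pt "1 0.5 -29.1 0 0" --pt "1 0.5 -29.1 3.5 0" --pt "1 0.5 -29.1 3.5 0"

```text
t: 5.72
tool_pos: [0.4388, 0.1482, 0.1137]
tool_rot: [3.14, -0.048, -0.009]
force: [-1.4, 0.8, -2.2]
width: 0.0332
```

Run:
```python
from h import *
s=state();print(s['tool_pos'],s['tool_rot'],shift(.4435,.1483,.0528));save('wrist','w4');save('side','s4')
```

```text
[0.43883125 0.14819971 0.11367129] [ 3.13985082 -0.04844801 -0.00893597] (array([ 0.5 , -0.03,  6.08]), array([ 1.   , -0.031, -0.006]))
```

View pics/w4.png

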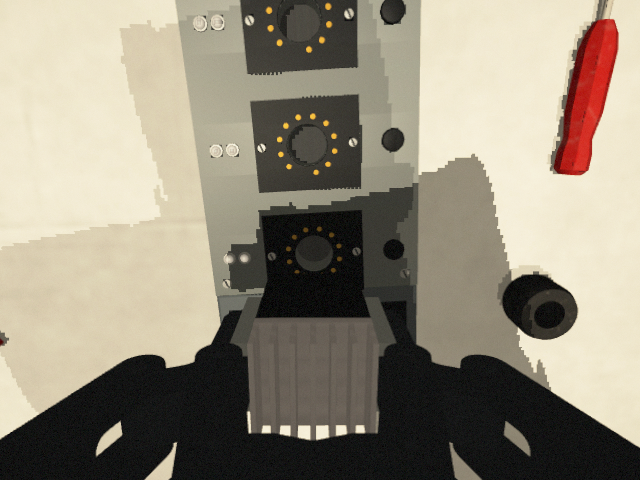

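View pics/s4.png

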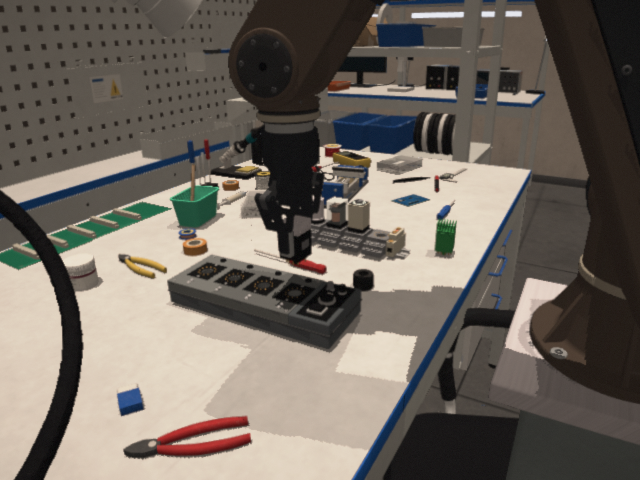

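The finned relay is still held square, and the visible holes (314,252), (308,143) and (300,20) are sockets 2 to 4. Settle first, then recheck.

Request:
servo_tool --pt "1 0 0 0 0" --pt "1 0 0 0 0" --pt "1 0 0 0 0"

```text
t: 6.07
tool_pos: [0.4412, 0.149, 0.1183]
tool_rot: [-3.141, 0.049, -0.002]
force: [0.5, 0.4, -0.7]
width: 0.0334
```

Run:
```python
from h import *
s=state();print(s['tool_pos'],s['tool_rot'],shift(.4435,.1483,.0528))
```

```text
[0.44117171 0.14895922 0.11826416] [-3.14100221e+00  4.86496814e-02 -2.45965050e-03] (array([0.22, 0.06, 6.55]), array([ 1.   , -0.031,  0.002]))
```

Request:
servo_tool --pt "1 0.2 0 2.5 0" --pt "1 0.2 0 4.5 0" --pt "1 0.2 0 4.8 0" --pt "1 0.2 0 4.8 0" --pt "1 0.2 0 4.8 0"

```text
t: 6.48
tool_pos: [0.443, 0.1492, 0.0701]
tool_rot: [-3.141, 0.048, -0.001]
force: [-0.4, 1.0, -1.2]
width: 0.0335
```

Run:
```python
from h import *
s=state();print(s['tool_pos'],s['tool_rot'],shift(.4435,.1483,.0528));save('wrist','w5')
```

```text
[0.44303724 0.14922466 0.07007552] [-3.14122197e+00  4.76578506e-02 -8.02850111e-04] (array([0.05, 0.09, 1.73]), array([ 1.   , -0.03 ,  0.001]))
```

Request:
servo_tool --pt "1 0.05 0.1 0.4 0" --pt "1 0.05 0.1 0.8 0" --pt "1 0.05 0.1 1.2 0" --pt "1 0.05 0.1 1.5 0" --pt "1 0.05 0.1 1.7 0" --pt "1 0.05 0.1 1.75 0" --pt "1 0.05 0.1 1.75 0"

```text
t: 7.12
tool_pos: [0.4431, 0.1482, 0.0528]
tool_rot: [3.141, -0.047, 0.001]
force: [-5.2, -2.4, 21.8]
width: 0.0337
```

It seats at the expected height (.0528) with 22 N upward. Release, rise and look.

Request:
servo_tool --pt "0 0 0 0 0" --pt "0 0 0 0 0" --pt "0 0 0 0 0" --pt "0 0 0 0 0" --pt "0 0 0 -3 0" --pt "0 0 0 -7 0" --pt "0 0 0 -11 0" --pt "0 0 0 -12 0" --pt "0 0 0 -12 0"

```text
t: 7.87
tool_pos: [0.4443, 0.1485, 0.1746]
tool_rot: [-3.14, 0.047, -0.009]
force: [1.1, -0.2, -0.2]
width: 0.0858
```

Request:
servo_tool --pt "0 3.3 29.1 0 0" --pt "0 3.3 29.1 0 0" --pt "0 3.3 29.1 0 0" --pt "0 3.3 29.1 0 0" --pt "0 3.3 29.1 0 0" --pt "0 3.3 29.1 0 0" --pt "0 3.3 29.1 0 0" --pt "0 3.3 29.1 0 0" --pt "0 3.3 29.1 0 0" --pt "0 3.3 29.1 0 0"

```text
t: 8.7
tool_pos: [0.4667, -0.1432, 0.1707]
tool_rot: [-3.14, 0.049, 0.003]
force: [0.3, 0.0, 0.7]
width: 0.0856
```

Run:
```python
from h import *
s=state();print(s['tool_pos'],s['tool_rot'],shift(.4765,-.1428,.043));save('scene','c6');p,W=world('c6')
cv2.imwrite('pics/c6z.png',cv2.resize(p[160:390,180:440],None,fx=2.5,fy=2.5))
```

```text
[ 0.4667382  -0.14324254  0.17068009] [-3.14021813  0.04886727  0.00315375] (array([ 1.  , -0.06, 12.77]), array([ 1.   , -0.031, -0.002]))
```

View pics/c6z.png

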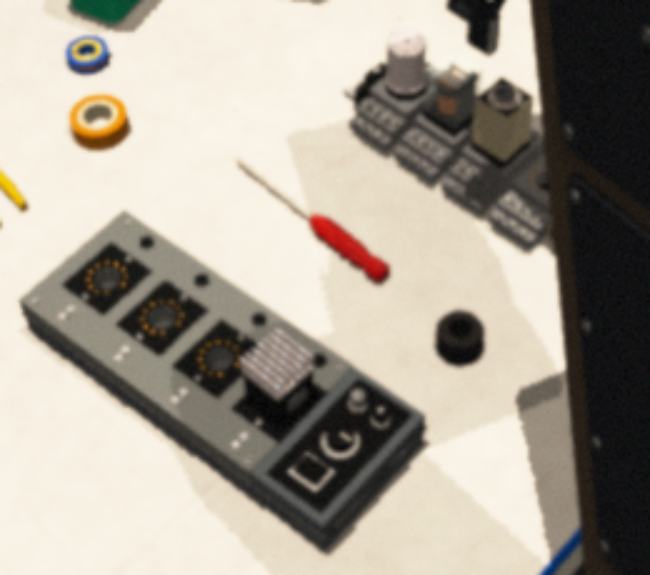

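The finned relay stands upright and home in the first socket (zoom 280,370), next to the panel. Dial relay next.

Request:
servo_tool --pt "0 1.0 0 4 0" --pt "0 1.0 0 7 0" --pt "0 1.0 0 10 0" --pt "0 1.0 0 12.7 0" --pt "0 1.0 0 12.7 0" --pt "0 1.0 0 12.7 0" --pt "1 1.0 0 12.7 0" --pt "1 1.0 0 12.7 0" --pt "1 1.0 0 12.7 0" --pt "1 1.0 0 12.7 0" --pt "1 1.0 0 12.7 0" --pt "1 1.0 0 12.7 0"

```text
t: 9.75
tool_pos: [0.4778, -0.144, 0.0459]
tool_rot: [3.141, -0.048, 0.003]
force: [-0.6, 2.1, 10.2]
width: 0.0327
```

Request:
servo_tool --pt "1 0 0 0 0" --pt "1 0 0 0 0" --pt "1 0 0 0 0"

```text
t: 10.0
tool_pos: [0.4778, -0.144, 0.0459]
tool_rot: [3.141, -0.048, 0.003]
force: [-0.6, 1.6, 9.3]
width: 0.0323
```

Request:
servo_tool --pt "1 0 0 -2 0" --pt "1 0 0 -5 0" --pt "1 0 0 -9 0" --pt "1 0 0 -11 0" --pt "1 0 0 -11 0" --pt "1 0 0 -11 0"

```text
t: 10.5
tool_pos: [0.4775, -0.144, 0.1559]
tool_rot: [3.14, -0.048, 0.004]
force: [0.2, 0.5, -2.1]
width: 0.0322
```

Run:
```python
from h import *
s=state();print(s['tool_pos'],s['tool_rot'],shift(.499,.1497,.15));save('wrist','w7')
```

```text
[ 0.47754996 -0.14404098  0.15587158] [ 3.14006936 -0.04754347  0.00398705] (array([  1.25, -29.43,   0.56]), array([ 1.   , -0.03 ,  0.003]))
```

View pics/w7.png

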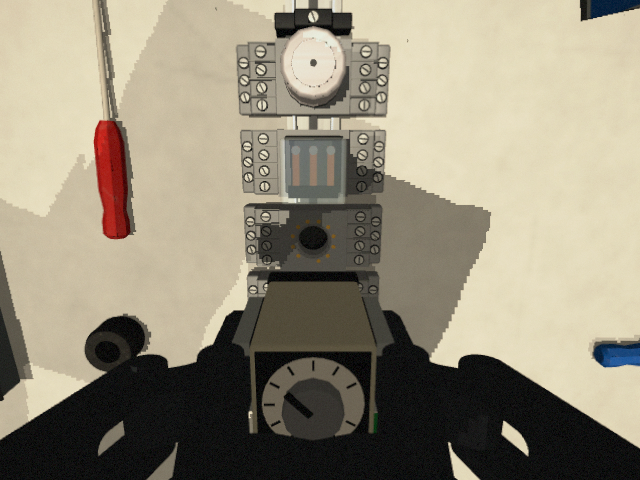

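The dial relay is held, with its dial at (315,400) and its rail socket empty at (313,238). Carry it to the second socket.

Request:
servo_tool --pt "1 1.4 -29.4 0 0" --pt "1 1.4 -29.4 0 0" --pt "1 1.4 -29.4 0 0" --pt "1 1.4 -29.4 0 0" --pt "1 1.4 -29.4 0 0" --pt "1 1.4 -29.4 0 0" --pt "1 1.4 -29.4 0 0" --pt "1 1.4 -29.4 0 0" --pt "1 1.4 -29.4 0 0" --pt "1 1.4 -29.4 0 0" --pt "1 1.4 -29.4 0 0" --pt "1 1.4 -29.4 0 0"

```text
t: 11.55
tool_pos: [0.5002, 0.1482, 0.1544]
tool_rot: [3.141, -0.05, -0.001]
force: [0.1, -0.6, -0.9]
width: 0.032
```

Run:
```python
from h import *
s=state();print(s['tool_pos'],s['tool_rot'],shift(.5005,.1497,.0554))
```

```text
[0.50019437 0.14816649 0.15435511] [ 3.14087565e+00 -5.04718987e-02 -1.36037370e-03] (array([ 0.03, -0.16,  9.9 ]), array([ 0.999, -0.032, -0.001]))
```

Request:
servo_tool --pt "1 0 -0.1 3 0" --pt "1 0 -0.1 6 0" --pt "1 0 -0.1 8 0" --pt "1 0 -0.1 8.2 0" --pt "1 0 -0.1 8.2 0" --pt "1 0 -0.1 8.2 0"

```text
t: 12.05
tool_pos: [0.5009, 0.15, 0.0737]
tool_rot: [-3.141, 0.049, -0.001]
force: [0.1, -1.2, -0.9]
width: 0.0326
```

Run:
```python
from h import *
s=state();print(s['tool_pos'],s['tool_rot'],shift(.5005,.1497,.0554))
```

```text
[0.50088067 0.14997411 0.0736786 ] [-3.14114543e+00  4.90336463e-02 -1.43069792e-03] (array([-0.04,  0.03,  1.83]), array([ 1.   , -0.031,  0.001]))
```

Request:
servo_tool --pt "1 -0.05 0 0.4 0" --pt "1 -0.05 0 0.8 0" --pt "1 -0.05 0 1.2 0" --pt "1 -0.05 0 1.6 0" --pt "1 -0.05 0 1.8 0" --pt "1 -0.05 0 1.85 0" --pt "1 -0.05 0 1.85 0"

```text
t: 12.63
tool_pos: [0.4998, 0.1506, 0.0554]
tool_rot: [3.141, -0.047, 0.001]
force: [-6.4, -2.5, 19.1]
width: 0.0324
```

Request:
servo_tool --pt "0 0 0 0 0" --pt "0 0 0 0 0" --pt "0 0 0 0 0" --pt "0 0 0 0 0" --pt "0 0 0 -3 0" --pt "0 0 0 -7 0" --pt "0 0 0 -11 0" --pt "0 0 0 -12 0" --pt "0 0 0 -12 0"

```text
t: 13.38
tool_pos: [0.5009, 0.1508, 0.1772]
tool_rot: [-3.14, 0.047, -0.009]
force: [0.0, 0.7, -0.6]
width: 0.0853
```

Request:
servo_tool --pt "0 3.5 29.4 0 0" --pt "0 3.5 29.4 0 0" --pt "0 3.5 29.4 0 0" --pt "0 3.5 29.4 0 0" --pt "0 3.5 29.4 0 0" --pt "0 3.5 29.4 0 0" --pt "0 3.5 29.4 0 0" --pt "0 3.5 29.4 0 0" --pt "0 3.5 29.4 0 0" --pt "0 3.5 29.4 0 0" --pt "0 3.5 29.4 0 0" --pt "0 3.5 29.4 0 0"

```text
t: 14.38
tool_pos: [0.5257, -0.143, 0.174]
tool_rot: [-3.141, 0.045, 0.001]
force: [0.6, -0.1, -0.4]
width: 0.0852
```

Run:
```python
from h import *
s=state();print(s['tool_pos'],s['tool_rot'],shift(.5257,-.1443,.043));save('scene','c8');p,W=world('c8')
cv2.imwrite('pics/c8z.png',cv2.resize(p[160:390,180:440],None,fx=2.5,fy=2.5))
```

```text
[ 0.52574704 -0.14295347  0.17396703] [-3.14099913e+00  4.47465776e-02  1.01029781e-03] (array([1.00e-02, 1.40e-01, 1.31e+01]), array([ 1.   , -0.028, -0.001]))
```

View pics/c8z.png

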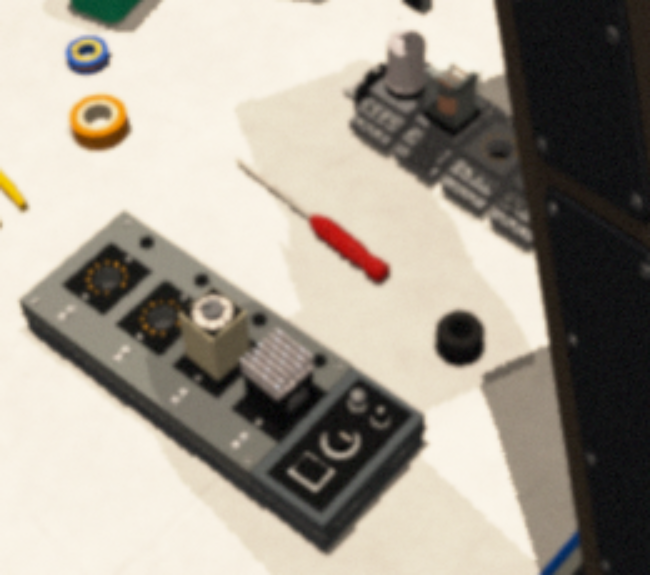

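The dial relay stands upright in the second socket (zoom 213,335). Coil relay next.

Request:
servo_tool --pt "0 0 0.1 4 0" --pt "0 0 0.1 7 0" --pt "0 0 0.1 10 0" --pt "0 0 0.1 13 0" --pt "0 0 0.1 13 0" --pt "0 0 0.1 13 0" --pt "1 0 0.1 13 0" --pt "1 0 0.1 13 0" --pt "1 0 0.1 13 0" --pt "1 0 0.1 13 0" --pt "1 0 0.1 13 0" --pt "1 0 0.1 13 0"

```text
t: 15.43
tool_pos: [0.5263, -0.1455, 0.0456]
tool_rot: [3.141, -0.047, 0.003]
force: [-0.7, 0.4, 9.2]
width: 0.0325
```

Request:
servo_tool --pt "1 0 0 0 0" --pt "1 0 0 0 0" --pt "1 0 0 0 0"

```text
t: 15.68
tool_pos: [0.5263, -0.1455, 0.0456]
tool_rot: [3.141, -0.048, 0.003]
force: [-1.1, 0.7, 8.1]
width: 0.0324
```

Request:
servo_tool --pt "1 0 0 -2 0" --pt "1 0 0 -5 0" --pt "1 0 0 -9 0" --pt "1 0 0 -11 0" --pt "1 0 0 -11 0" --pt "1 0 0 -11 0"

```text
t: 16.18
tool_pos: [0.526, -0.1455, 0.1554]
tool_rot: [3.14, -0.048, 0.004]
force: [-0.2, -0.1, -2.7]
width: 0.0324
```

Run:
```python
from h import *
s=state();print(s['tool_pos'],s['tool_rot'],shift(.555,.151,.15));save('wrist','w9')
```

```text
[ 0.52602234 -0.14549354  0.15543396] [ 3.14019785 -0.04751939  0.0037702 ] (array([  2.  , -29.72,   0.52]), array([ 1.   , -0.03 ,  0.002]))
```

View pics/w9.png

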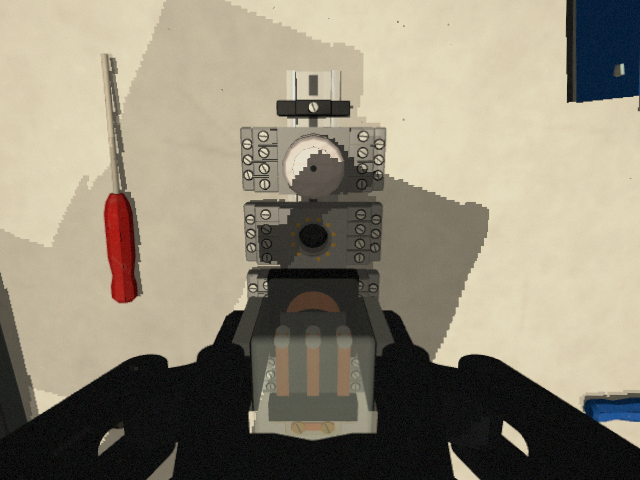

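The coil relay is held squarely (315,375). Carry it to the third socket.

Request:
servo_tool --pt "1 2.1 -29.7 0 0" --pt "1 2.1 -29.7 0 0" --pt "1 2.1 -29.7 0 0" --pt "1 2.1 -29.7 0 0" --pt "1 2.1 -29.7 0 0" --pt "1 2.1 -29.7 0 0" --pt "1 2.1 -29.7 0 0" --pt "1 2.1 -29.7 0 0" --pt "1 2.1 -29.7 0 0" --pt "1 2.1 -29.7 0 0" --pt "1 2.1 -29.7 0 0" --pt "1 2.1 -29.7 0 0"

```text
t: 17.23
tool_pos: [0.5557, 0.1494, 0.1539]
tool_rot: [3.141, -0.05, -0.001]
force: [0.6, -1.2, -0.5]
width: 0.0323
```

Run:
```python
from h import *
s=state();print(s['tool_pos'],s['tool_rot'],shift(.5555,.151,.0551))
```

```text
[0.55571862 0.14938705 0.1538509 ] [ 3.14087657e+00 -5.02354665e-02 -1.37458857e-03] (array([-0.02, -0.16,  9.88]), array([ 0.999, -0.032, -0.001]))
```

Request:
servo_tool --pt "1 -0.05 -0.1 3 0" --pt "1 -0.05 -0.1 6 0" --pt "1 -0.05 -0.1 8 0" --pt "1 -0.05 -0.1 8.2 0" --pt "1 -0.05 -0.1 8.2 0" --pt "1 -0.05 -0.1 8.2 0"

```text
t: 17.73
tool_pos: [0.556, 0.1512, 0.0732]
tool_rot: [-3.141, 0.049, -0.002]
force: [0.1, 0.3, 0.1]
width: 0.0322
```

Run:
```python
from h import *
s=state();print(s['tool_pos'],s['tool_rot'],shift(.5555,.151,.0551))
```

```text
[0.55600082 0.15124036 0.07324635] [-3.14113215e+00  4.91103645e-02 -1.67832312e-03] (array([-0.05,  0.03,  1.81]), array([ 1.   , -0.031,  0.001]))
```

Request:
servo_tool --pt "1 -0.05 0 0.4 0" --pt "1 -0.05 0 0.8 0" --pt "1 -0.05 0 1.2 0" --pt "1 -0.05 0 1.6 0" --pt "1 -0.05 0 1.8 0" --pt "1 -0.05 0 1.85 0" --pt "1 -0.05 0 1.85 0"

```text
t: 18.32
tool_pos: [0.5548, 0.1519, 0.055]
tool_rot: [3.141, -0.047, 0.001]
force: [-5.4, -1.4, 16.0]
width: 0.0323
```

Request:
servo_tool --pt "0 0 0 0 0" --pt "0 0 0 0 0" --pt "0 0 0 0 0" --pt "0 0 0 0 0" --pt "0 0 0 -3 0" --pt "0 0 0 -7 0" --pt "0 0 0 -11 0" --pt "0 0 0 -12 0" --pt "0 0 0 -12 0"

```text
t: 19.07
tool_pos: [0.5561, 0.1521, 0.1769]
tool_rot: [-3.14, 0.047, -0.009]
force: [-0.0, -0.5, -1.0]
width: 0.0855
```

Request:
servo_tool --pt "0 3.0 29.8 0 0" --pt "0 3.0 29.8 0 0" --pt "0 3.0 29.8 0 0" --pt "0 3.0 29.8 0 0" --pt "0 3.0 29.8 0 0" --pt "0 3.0 29.8 0 0" --pt "0 3.0 29.8 0 0" --pt "0 3.0 29.8 0 0" --pt "0 3.0 29.8 0 0" --pt "0 3.0 29.8 0 0" --pt "0 3.0 29.8 0 0" --pt "0 3.0 29.8 0 0"

```text
t: 20.07
tool_pos: [0.5758, -0.1454, 0.1734]
tool_rot: [-3.141, 0.045, 0.001]
force: [0.1, -0.0, 0.3]
width: 0.085
```

Run:
```python
from h import *
s=state();print(s['tool_pos'],s['tool_rot'],shift(.5754,-.1457,.041));save('scene','c10');p,W=world('c10')
cv2.imwrite('pics/c10z.png',cv2.resize(p[160:390,180:440],None,fx=2.5,fy=2.5))
```

```text
[ 0.57575111 -0.14543018  0.1734128 ] [-3.14100676e+00  4.49289423e-02  1.01120365e-03] (array([-0.03,  0.03, 13.24]), array([ 1.   , -0.029, -0.001]))
```

View pics/c10z.png

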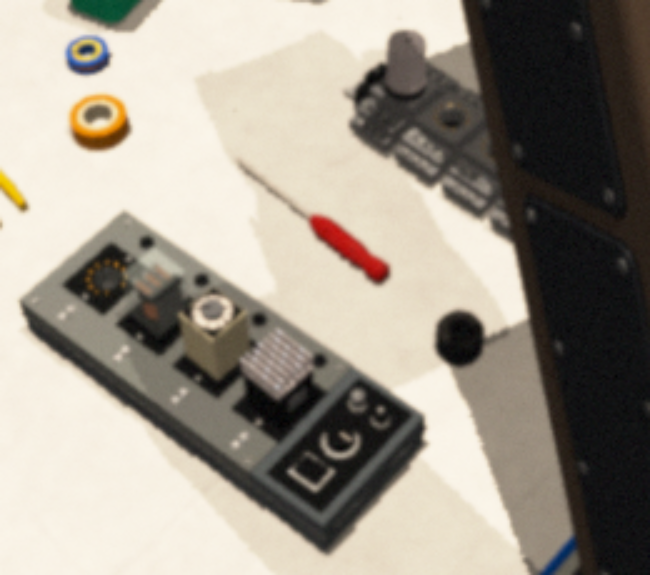

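The coil relay stands in the third socket (zoom 155,290). The can comes last.

Request:
servo_tool --pt "0 -0.05 0 4 0" --pt "0 -0.05 0 7 0" --pt "0 -0.05 0 10 0" --pt "0 -0.05 0 13.1 0" --pt "0 -0.05 0 13.1 0" --pt "0 -0.05 0 13.1 0" --pt "1 -0.05 0 13.1 0" --pt "1 -0.05 0 13.1 0" --pt "1 -0.05 0 13.1 0" --pt "1 -0.05 0 13.1 0" --pt "1 -0.05 0 13.1 0" --pt "1 -0.05 0 13.1 0"

```text
t: 21.12
tool_pos: [0.5758, -0.1471, 0.0442]
tool_rot: [3.141, -0.048, 0.003]
force: [-1.2, 0.9, 9.3]
width: 0.0305
```

Request:
servo_tool --pt "1 0 0 0 0" --pt "1 0 0 0 0" --pt "1 0 0 0 0"

```text
t: 21.37
tool_pos: [0.5758, -0.1471, 0.0442]
tool_rot: [3.141, -0.048, 0.003]
force: [-1.8, 1.0, 8.5]
width: 0.0309
```

Request:
servo_tool --pt "1 0 0 -2 0" --pt "1 0 0 -5 0" --pt "1 0 0 -9 0" --pt "1 0 0 -11 0" --pt "1 0 0 -11 0" --pt "1 0 0 -11 0"

```text
t: 21.87
tool_pos: [0.5755, -0.147, 0.154]
tool_rot: [3.14, -0.048, 0.004]
force: [0.0, -0.0, -1.6]
width: 0.0309
```

Run:
```python
from h import *
s=state();print(s['tool_pos'],s['tool_rot'],shift(.611,.1524,.15));save('wrist','w11')
```

```text
[ 0.57549628 -0.14697745  0.1539773 ] [ 3.14032864 -0.0475315   0.00363405] (array([  2.64, -30.03,   0.38]), array([ 1.   , -0.03 ,  0.002]))
```

View pics/w11.png

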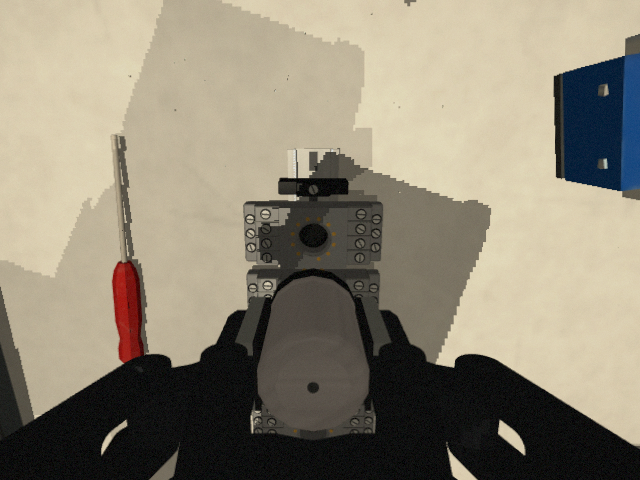

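The can is held, seen at (313,370), and upright between the pads. Carry it to the fourth socket; it should seat at z≈.0537.

Request:
servo_tool --pt "1 2.65 -30.1 0 0" --pt "1 2.65 -30.1 0 0" --pt "1 2.65 -30.1 0 0" --pt "1 2.65 -30.1 0 0" --pt "1 2.65 -30.1 0 0" --pt "1 2.65 -30.1 0 0" --pt "1 2.65 -30.1 0 0" --pt "1 2.65 -30.1 0 0" --pt "1 2.65 -30.1 0 0" --pt "1 2.65 -30.1 0 0" --pt "1 2.65 -30.1 0 0" --pt "1 2.65 -30.1 0 0"

```text
t: 22.92
tool_pos: [0.6108, 0.1517, 0.1522]
tool_rot: [3.141, -0.05, -0.002]
force: [-0.2, 0.7, -1.1]
width: 0.0312
```

Run:
```python
from h import *
s=state();print(s['tool_pos'],s['tool_rot'],shift(.611,.1524,.0537))
```

```text
[0.61076101 0.15172629 0.15223984] [ 3.14080357e+00 -4.99229101e-02 -1.63007976e-03] (array([ 0.03, -0.07,  9.85]), array([ 0.999, -0.032, -0.001]))
```

Request:
servo_tool --pt "1 -0.05 0 3 0" --pt "1 -0.05 0 6 0" --pt "1 -0.05 0 8 0" --pt "1 -0.05 0 8.2 0" --pt "1 -0.05 0 8.2 0" --pt "1 -0.05 0 8.2 0"

```text
t: 23.42
tool_pos: [0.6111, 0.1526, 0.0719]
tool_rot: [-3.141, 0.049, -0.002]
force: [-0.5, 0.4, -1.0]
width: 0.0307
```

Run:
```python
from h import *
s=state();print(s['tool_pos'],s['tool_rot'],shift(.611,.1524,.0537))
```

```text
[0.61107929 0.15255347 0.07187005] [-3.14112964e+00  4.89129222e-02 -1.93244896e-03] (array([-0.01,  0.02,  1.82]), array([ 1.   , -0.031,  0.001]))
```

Request:
servo_tool --pt "1 0 0 0.4 0" --pt "1 0 0 0.8 0" --pt "1 0 0 1.2 0" --pt "1 0 0 1.6 0" --pt "1 0 0 1.8 0" --pt "1 0 0 1.85 0" --pt "1 0 0 1.85 0"

```text
t: 24.0
tool_pos: [0.6105, 0.1532, 0.0537]
tool_rot: [3.141, -0.047, 0.001]
force: [-5.4, -1.4, 15.4]
width: 0.0308
```

Request:
servo_tool --pt "0 0 0 0 0" --pt "0 0 0 0 0" --pt "0 0 0 0 0" --pt "0 0 0 0 0" --pt "0 0 0 -3 0" --pt "0 0 0 -7 0" --pt "0 0 0 -11 0" --pt "0 0 0 -15 0" --pt "0 -3 0 -18 0" --pt "0 -6 0 -22 0" --pt "0 -6 0 -22 0" --pt "0 -6 0 -22 0"

```text
t: 25.0
tool_pos: [0.55, 0.1553, 0.2751]
tool_rot: [-3.14, 0.046, -0.007]
force: [-0.0, -1.4, 0.6]
width: 0.0852
```

Run:
```python
from h import *
s=state();print(s['t'],s['tool_pos'])
save('wrist','w12'); save('side','s12');p,W=world('w12')
u,v=np.meshgrid(np.arange(640),np.arange(480))
for n,x,y,h in [('fin',.443,.1483,.056),('dial',.499,.1497,.058),('coil',.555,.151,.056),('can',.611,.1524,.052)]:
    m=(abs(W[...,0]-x)<.022)&(abs(W[...,1]-y)<.022)&(abs(W[...,2]-.045-h)<.004)
    q=W[m]; lo,hi=np.percentile(q,1,axis=0),np.percentile(q,99,axis=0)
    print(n,len(q),((lo+hi)/2).round(4),(hi-lo).round(4),'expect z',.045+h,'med',np.median(q[:,2]).round(4))
    A=np.c_[q[:,:2],np.ones(len(q))]; c=np.linalg.lstsq(A,q[:,2],rcond=None)[0]; print('  tilt deg',np.degrees(c[:2]).round(1))
z=np.load('pics/s12.npz')['p']; cv2.imwrite('pics/s12z.png',cv2.resize(z[170:350,150:420],None,fx=2.8,fy=2.8))
```

```text
25.0 [0.54998244 0.15533736 0.27512735]
fin 503 [0.4416 0.1491 0.099 ] [0.0337 0.033  0.0035] expect z 0.101 med 0.0991
  tilt deg [0.1 0.2]
dial 1363 [0.4978 0.1514 0.1032] [0.0322 0.0319 0.0075] expect z 0.10300000000000001 med 0.1017
  tilt deg [-0.7 -0. ]
coil 1733 [0.554  0.1527 0.0989] [0.0323 0.032  0.0033] expect z 0.101 med 0.0989
  tilt deg [-0.2 -0.2]
can 1347 [0.6099 0.154  0.095 ] [0.0285 0.0287 0.0036] expect z 0.097 med 0.095
  tilt deg [ 0.  -0.2]
```

View pics/s12z.png

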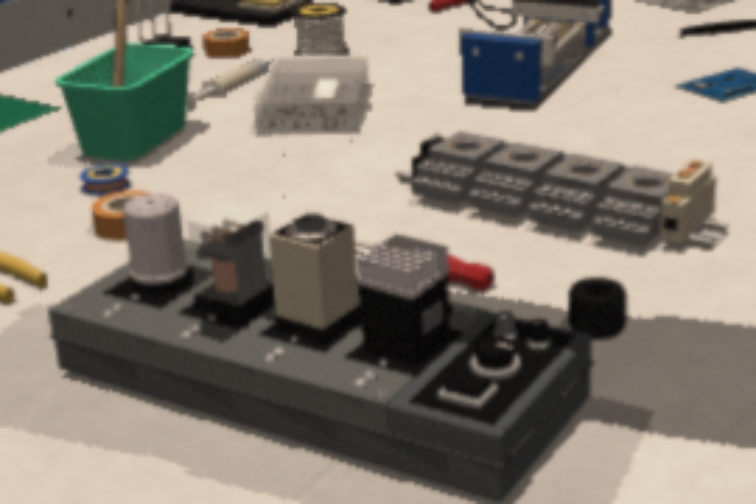

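View pics/w12.png

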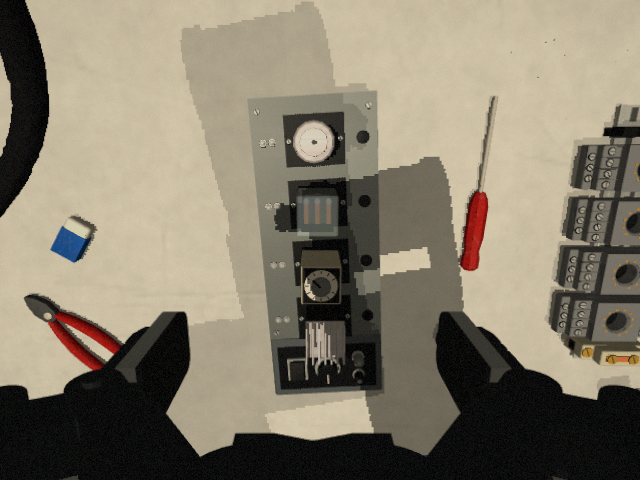

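All four stand upright in the right order: finned next to the panel (zoom 405,290), then dial (315,270), coil (235,265) and can (155,240). The tops read a uniform 2 mm low because the arm was still settling at that frame, so none stands proud. Let the arm settle, then hand in.

Request:
servo_tool --pt "0 0 0 0 0" --pt "0 0 0 0 0" --pt "0 0 0 0 0" --pt "0 0 0 0 0"

```text
t: 25.43
tool_pos: [0.5507, 0.1549, 0.2712]
tool_rot: [3.141, -0.048, -0.003]
force: [-0.4, -0.3, 0.0]
width: 0.0854
```

```bash
python3 -c "
from h import *
s=state();print(s['t'],s['tool_pos'],s['force']);print(finish_job())"
```

```text
25.4333 [0.55067282 0.15492681 0.27118084] [-0.40893017 -0.29515593  0.04298476]
the job is handed in; nothing more can be done
None
```

All four relays are in the tester, fully home and upright, in rail order from the earth terminal. Starting at the switch panel they are finned, dial, coil, can. I handed the job in at 25.4 s with the gripper open and clear of everything.

- **Seating:** each relay stopped at the tool height expected for its case resting on the tester top, with 15–22 N upward force.
- **Final view:** the tops are within about 2 mm of the sockets' centres. The fitted tilts are 0.7° or less; the largest, on the dial relay, includes its knob.
- **One disagreement:** the tops read about 2 mm lower than expected (1.3 mm for the dial). I put this down to the arm still settling and the camera calibration, and did not measure again. No relay reads high.
- **Look-alike:** I did not touch the green one.

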